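Take a transmission reading of a lens

TASK

Take a light-transmission reading of the lens that lies on the sliding carriage of the small white desk meter: switch the meter on by pressing the raised far half of its power rocker until it snaps over, then press the round key fully down to zero the meter while the carriage is still drawn out and the light path is clear. Next push the carriage fully home under the measuring head by its upright tab, and then press the long bar key fully down to take the reading and let it come up again. Only press and push: leave the meter switched on, do not touch or lift the lens itself, and do not disturb the other things on the table.

Things in the scene. Friction and masses are not known exactly. Their poses are not given: they have to be found in the camera images.
- meter: White desk lens-transmission meter, 200 (own x) x 195 (own y) x 105 mm high, fixed on the table; origin at the centre of its underside; own x points from its front to its rear, own y to its left. Flat deck 55 mm above the table. Left half: carriage lane at own y = +45 mm. Right half: display at the rear, then rocker (outer right) and round key (inner), and nearest the front the long bar key.
- nose (a point): Centre of the underside of the measuring head's round nose, 78 mm above the table, over the rear of the carriage lane at own (+32, +45) mm of the meter. The head above it is 40 mm wide, its top is 105 mm above the table, and its round front reaches forward to own x = +12 mm of the meter; behind it an arm runs to a column at the meter's rear.
- display (a point): Centre of the sloped dark display window on the right rear of the meter; its hood reaches from own x = +35 mm to the rear edge, at most 90 mm above the table.
- rocker (a joint): Black power rocker, 36 mm along own x of the meter x 24 mm wide, pivot at its middle, at own (-16, -75) mm of the meter. Value in rad: 0 = off (far half raised, as at the start), 0.36 = on (far half fully down). An over-centre spring snaps it past the middle (0.18) and holds either end; pressed on the far half it takes about 4 N, and the pressed spot goes down 4 to 5 mm.
- rocker_on_half (a point): On the top face of the rocker's far half, 13 mm from the pivot towards the meter's rear: the spot to press. When off it is 68 mm above the table.
- zero_key (a joint): Round zero key; value in m, 0 = up, 0.0045 = fully down; it springs back up. 1.5 N to start it, about 4 N at the bottom.
- zero_top (a point): Centre of the top of the round grey zero key, 24 mm diameter, at own (-16, -27) mm of the meter; its top is flat and 9 mm above the deck (64 mm above the table).
- read_key (a joint): Long bar key that takes the reading; value in m, 0 = up, 0.0045 = fully down; it springs back up. 1.5 N to start it, about 4 N at the bottom.
- read_top (a point): Centre of the top of the long grey bar key, 20 mm along the meter's x and 56 mm along its y, at own (-70, -51) mm of the meter; its top is flat and 9 mm above the deck (64 mm above the table).
- carriage (a joint): Lens carriage, sliding level along the meter's own x; value in m, 0 = drawn out (as at the start), 0.060 = fully home against its stop, lens centred under the nose. It runs with about 2 N of friction and stays where it is left.
- tab_face (a point): Centre of the front face of the carriage's upright black push tab; the tab is 44 mm wide (along the meter's y), 6 mm thick, and stands from the deck to 90 mm above the table; this point is 76 mm above the table. Push it along the meter's +x.
- nest (a point): Centre of the seat on the carriage plate, between its four white locating pins, 62 mm above the table, 48 mm behind the tab's front face. The lens lies here.
- lens: Loose clear round lens blank, 66 mm diameter, 9 mm thick, lying flat on the carriage between the four pins; origin at the centre of its underside. It rides along with the carriage; not to be touched.
- tray_a: Small blue open lens box, 35 x 58 x 24 mm, loose, right of the meter; bystander. Origin at the centre of its underside.
- tray_b: Second small blue lens box, same size, loose, with a dark red lens block in it, right of the meter; bystander. Origin at the centre of its underside.
- dropper: White dropper bottle with a blue tip, 30 mm wide and 100 mm tall, loose, standing left of the meter; bystander. Origin at the centre of its underside.
- pad_roll: Roll of blocking pads, 64 mm diameter, 22 mm high, loose, lying in front of the frame tracer; bystander. Origin at the centre of its underside.
- driver: Small screwdriver, 119 mm long, loose, lying on the right; bystander. Origin at the centre of its underside.

How it is judged:
By the outcome, as a careful person would: the job done as asked, in the order asked, and still so for the second after the job is handed in, with the robot touching nothing.
It also fails if it takes over 56 s, if anything falls off the work surface, if the arm or the gripper's body presses on something with over 40 N, if the wrist force passes 120 N, or if a joint passes its speed limit or range.

ROBOT

A 6-joint arm with a two-finger parallel gripper is mounted at the origin on a cart in front of the work surface, level with it; the furniture and walls round the work are solid. World frame = base frame: x ahead of the robot, y to its left, z up, the work surface at z = 0. Lengths are in mm, angles in rad, forces in N, time in s.
With the tool pointing down it reaches from about 300 to 775 mm from the base axis. Payload 14.6 kg.
Tool frame: the origin (TCP) lies at the centre of the arm's flange, where the gripper is bolted on; the fingertips stand 199 mm ahead of it and the grasp point (between the pads) lies 180 mm ahead of it; z points along the fingers, y is the line along which they close (so a half turn about z gives the same grasp; the last joint's range is limited). The gripper opens to 94 mm and grips with 3 to 60 N. Pads are 16 mm wide; open, the fingers measure 119 mm over their backs; the gripper's body (75 mm by 177 mm) begins 78 mm behind the grasp point.
Start: joints at [-1.3, 0.3, 1.521, -0, 1.321, -0.067], TCP at [182.27, -518.911, 404.646] pointing down, gripper open.
Joint ranges: [-3.03, 3.03], [-0.79, 2.21], [0.23, 2.52], [-1.04, 4.18], [0, 3.07], [-2.55, 2.55]. Speed limits (rad/s): [2.22, 2.22, 2.57, 3.14, 3.14, 3.14].

INTERFACE

Orientations are given as [roll, pitch, yaw] about the fixed x, y, z axes, in that order (R = Rz(yaw) Ry(pitch) Rx(roll)).
In Python, from cell import manip, optics, workorder gives the robot as it stands.
- The arm moves only by the tool step_arm, never from a script. Its argument "increments" is a list that holds one entry, the list of rows, each a list of 7 numbers: the turn, a rotation vector about the tool's x, y, z as a fraction of full scale, then the shift along the tool's x, y, z as a fraction of full scale, then the closure, from -1 (fully open) to 1 (shut). In form: [[[wx, wy, wz, tx, ty, tz, fingers], ...]]. A call has 1 to 5 rows; each row shifts and turns the commanded pose from where the row before left it, along the tool's axes as they then stand; what a row does not reach is not made up. Full scale, the value 1, is 40 mm for a shift and 45 degrees for a turn. A row lasts 1/10 s, in which the tool goes at most 50 mm and 8.59 degrees, less where a joint would pass 70% of its speed; a pose out of reach is approached as far as the arm can. A call with a number of a shift or a turn outside -1 to 1 is refused whole. A call with a gripper value outside its range is refused whole. The fingers move at their own pace and stop on an object; "newtons" is the grip in N (left out, the last holds). Time passes only in rows, so rows that do not move let the fingers close. It gives the time, the measured TCP pose, the force, the opening and the grip force at its end, in the units of the state.
- manip.read_state(): the state, without advancing time (a new reading comes with each control period).
- optics.camera(name): name is "side" or "top" or "wrist"; returns a dict with "frame" (400x640x3 uint8, red, green, blue), "range_z" (400x640 float32, mm along the optical axis (not along the pixel's ray), 0 where there is no reading), "mtx" (3x3 intrinsics, pixels), "cam_to_world" (4x4, takes a point from camera to world coordinates). Camera axes: x right, y down, z forward; pixel columns grow to the right and rows downward; lengths in mm; the calibration is good to about 2 mm. The wrist camera is an equidistant fisheye: a pixel r from the principal point sees the ray r / f radians off the axis. A picture is of the moment at which its call begins.
- workorder.sign_off(): hands the job in; it is judged then, once.
The state is a dict: "clock": time; "joints": joint angles; "qd": joint speeds; "effort": joint torques, N m; "eef_pos": TCP position; "eef_rot": TCP orientation; "wrist_force": force on the tool from outside, world axes, zero at the start; "moment": the same for the moment, N m; "finger_gap": finger opening in mm; "finger_force": force on a finger pad.
Only numpy, scipy, OpenCV 4.12 (cv2) and the standard library are available. Lean on these libraries where they do the work, as an engineer would, in place of code of your own. Each camera call takes 0.05 s, during which the arm holds its last target. There are 200 camera calls.

## Working session

There is one attempt and no reset: what is moved stays moved. The work goes in short steps, Python scripts to look and compute and a tool call to move; the robot and the scene stay as the last step left them, time stands still between calls to the robot, and variables do not carry over. Pictures are saved under pics/ and viewed, at most 10 in all, crops included, and the job is handed in when it is done.

Besides the shell and the picture viewer there is one more tool, called after "Call:" as name(argument=value, ...) on one line, values as JSON. step_arm: Moves the arm, as the interface text tells. Its arguments: {"type":"object","properties":{"increments":{"type":"array","items":{"type":"array","items":{"type":"array","items":{"type":"number"}}}},"newtons":{"type":"number"}},"required":["increments"]}

```bash
mkdir -p pics; python3 - <<'E'
from cell import manip, optics
import cv2,numpy as np
print(manip.read_state())
for n in("top","side"):
    c=optics.camera(n); cv2.imwrite(f"pics/{n}0.png",c["frame"][:,:,::-1]); np.savez(f"{n}0.npz",**c)
    print(n,c["mtx"],c["cam_to_world"])
E
```

```text
{'clock': 0.0, 'joints': array([-1.29958975e+00,  3.00462841e-01,  1.52156862e+00,  1.47516520e-05,
        1.32069891e+00, -6.66239562e-02]), 'qd': array([-0.00033805,  0.00012454,  0.00203587,  0.00011714,  0.00050479,
       -0.00068154]), 'effort': array([ 6.62401508e-04, -5.31803763e+01, -3.52739775e+01,  7.08385091e-02,
        2.43275869e-02, -9.21829610e-05]), 'eef_pos': array([ 182.2699298 , -518.88653761,  404.09600297]), 'eef_rot': array([-3.14045841e+00, -9.00000013e-05,  3.37826822e-01]), 'wrist_force': array([-0.44451548,  0.76072637,  0.11334741]), 'moment': array([ 0.00367929, -0.03322969, -0.01052575]), 'finger_force': 0.0, 'finger_gap': 93.99632439235509}
top [[468.70807103   0.         317.82237174]
 [  0.         468.70807103 197.2835213 ]
 [  0.           0.           1.        ]] [[ 1.25798659e-02 -9.91646611e-01  1.28369571e-01  3.08208980e+02]
 [-9.99600122e-01 -1.57232104e-02 -2.35027096e-02 -2.81523693e+02]
 [ 2.53247641e-02 -1.28022578e-01 -9.91447868e-01  1.21062419e+03]
 [ 0.00000000e+00  0.00000000e+00  0.00000000e+00  1.00000000e+00]]
side [[394.48953597   0.         320.17456042]
 [  0.         394.48953597 203.31621239]
 [  0.           0.           1.        ]] [[ 9.66127634e-01 -9.57839915e-02  2.39630595e-01  2.38193536e+02]
 [-2.57978345e-01 -3.34449058e-01  9.06416572e-01 -1.11465158e+03]
 [-6.67597061e-03 -9.37533602e-01 -3.47830672e-01  4.12432638e+02]
 [ 0.00000000e+00  0.00000000e+00  0.00000000e+00  1.00000000e+00]]
```

View pics/top0.png

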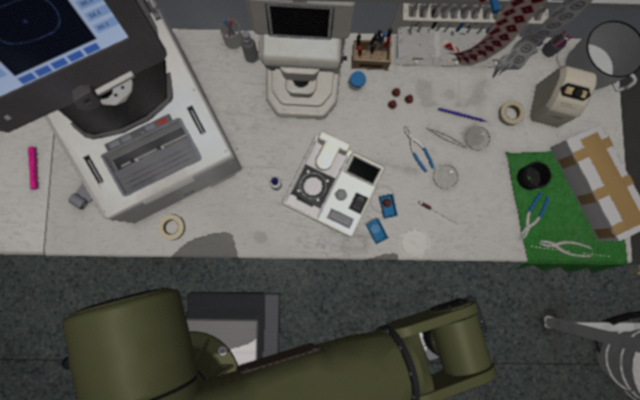

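View pics/side0.png

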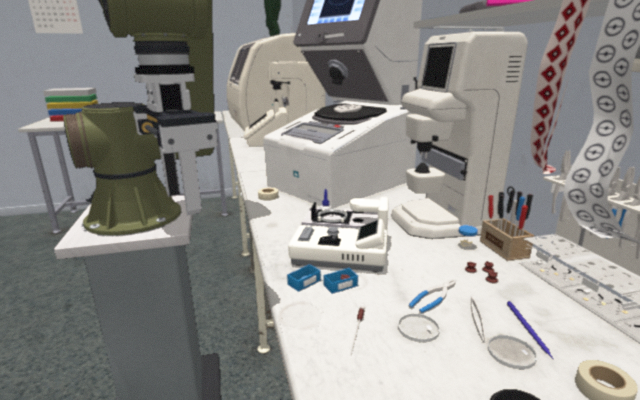

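The top view shows the meter around (334,185), with its rear toward the top and turned clockwise. The carriage lane is on the left with the lens at (313,187), and the display is at (365,170). I'll make a metric crop and estimate the pose.

```bash
cat > h.py <<'E'
import numpy as np,cv2
def world(c,u,v,z=None):
    """pixel -> world, by range or on plane height z"""
    M=c["mtx"];T=c["cam_to_world"]
    d=np.stack([(u-M[0,2])/M[0,0],(v-M[1,2])/M[1,1],np.ones_like(u,float)],-1)
    if z is None: return (d*c["range_z"][v,u][...,None])@T[:3,:3].T+T[:3,3]
    w=d@T[:3,:3].T
    return T[:3,3]+w*((z-T[2,3])/w[...,2:])
def pix(c,P):
    M=c["mtx"];T=c["cam_to_world"]
    p=(np.asarray(P,float)-T[:3,3])@T[:3,:3]@M.T
    return p[...,:2]/p[...,2:]
def m2w(pose,P):
    x,y,a=pose;P=np.atleast_2d(np.asarray(P,float));c,s=np.cos(a),np.sin(a)
    return np.c_[x+c*P[:,0]-s*P[:,1],y+s*P[:,0]+c*P[:,1],P[:,2]]
E
python3 - <<'E'
from h import *
c=dict(np.load("top0.npz"))
v,u=np.mgrid[125:245,275:395]
W=world(c,u,v)
m=((W[...,2]>40)&(W[...,2]<115)).astype(np.uint8)
n,l,s,_=cv2.connectedComponentsWithStats(m); print(s)
k=1+np.argmax(s[1:,4]); P=W[l==k]
d=P[(P[:,2]<62)&(P[:,2]>48)]
r=cv2.minAreaRect(P[:,:2].astype(np.float32)); print("rect",r, "deck z",np.median(d[:,2]))
# box search by pose: fit 200x195
I=cv2.resize(c["frame"][125:245,275:395],(720,720),interpolation=cv2.INTER_CUBIC)[:600]
cv2.imwrite("pics/crop0.png",I[:,:,::-1])
E
```

```text
[[   0    0  120  120 8111]
 [   7    7  102  105 6235]
 [   0   52    6   12   54]]
rect ((491.2769775390625, -347.3832092285156), (194.9580535888672, 200.4133758544922), 64.72516632080078) deck z 55.61199017946592
```

View pics/crop0.png

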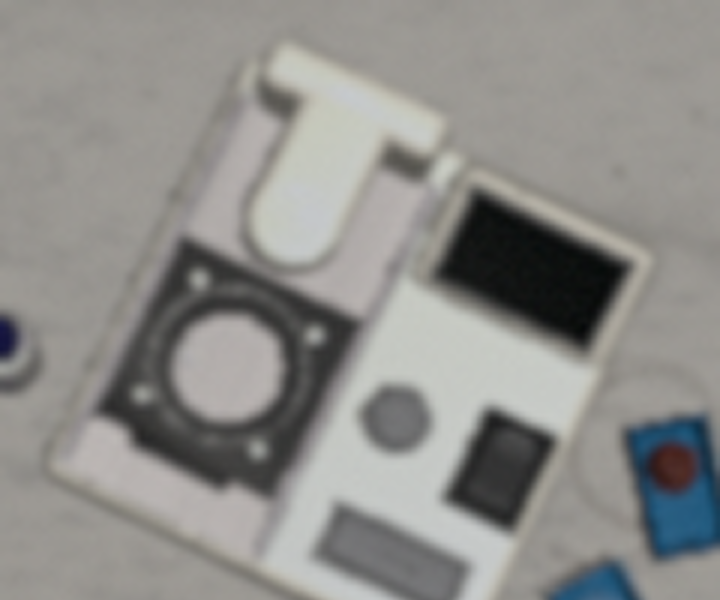

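The crop shows the zero key at (396,417), the rocker centre at (500,468), the bar key at (392,553) and the tab near (185,452). I'll check those against the fitted pose.

```bash
python3 - <<'E'
from h import *
c=dict(np.load("top0.npz"))
for yaw in(-25.3,):
    pose=(491.3,-347.4,np.radians(yaw))
    L=dict(zero=(-16,-27,64),rockpiv=(-16,-75,64),rock_on=(-3,-75,68),read=(-70,-51,64),nose=(32,45,105),tab=(-76,45,76))
    for k,p in L.items():
        w=m2w(pose,p); print(k,w.round(1),((pix(c,w)-[275,125])*6+2.5).round(0), np.hypot(*w[0,:2]).round())
inv=lambda q:(np.array(q)/6)
for n,q,z in(("zero",(396,417),64),("rock",(500,468),65),("read",(392,553),64),("tabtop",(178,460),90),("lens",(229,367),71)):
    u=np.array((q[0]-2.5)/6+275);v=np.array((q[1]-2.5)/6+125); w=world(c,u,v,z); d=w[:2]-pose[:2];a=pose[2]
    print(n,w.round(1),"own",(np.cos(a)*d[0]+np.sin(a)*d[1]).round(1),(-np.sin(a)*d[0]+np.cos(a)*d[1]).round(1))
# range points on tab
v,u=np.mgrid[185:215,285:325];W=world(c,u,v);P=W[(W[...,2]>82)]
d=P[:,:2]-pose[:2];print(len(P),np.c_[np.cos(a)*d[:,0]+np.sin(a)*d[:,1],-np.sin(a)*d[:,0]+np.cos(a)*d[:,1],P[:,2]].round(0)[::4])
E
```

```text
zero [[ 465.3 -365.    64. ]] [[396. 418.]] 591.0
rockpiv [[ 444.8 -408.4   64. ]] [[501. 469.]] 604.0
rock_on [[ 456.5 -413.9   68. ]] [[516. 439.]] 616.0
read [[ 406.2 -363.6   64. ]] [[392. 561.]] 545.0
nose [[ 539.5 -320.4  105. ]] [[294. 219.]] 627.0
tab [[ 441.8 -274.2   76. ]] [[175. 467.]] 520.0
zero [ 465.5 -364.9   64. ] own -15.8 -26.8
rock [ 444.9 -407.8   65. ] own -16.1 -74.4
read [ 409.3 -363.6   64. ] own -67.2 -49.7
tabtop [ 443.2 -275.5   90. ] own -74.2 44.4
lens [ 484.2 -295.7   71. ] own -28.5 43.7
53 [[ -73.   67.   84.]
 [ -75.   66.   85.]
 [ -71.   57.   88.]
 [ -74.   56.   87.]
 [ -76.   58.   82.]
 [ -73.   49.   87.]
 [ -75.   48.   86.]
 [ -71.   39.   90.]
 [ -74.   40.   91.]
 [ -76.   39.   90.]
 [ -72.   30.   88.]
 [ -75.   31.   89.]
 [-194.  -19. 1211.]
 [-194.  -19. 1211.]]
```

Call:
step_arm(increments=[[[0, 0, 0.18, 0, 0, 0, 1], [0, 0, 0.18, 0, 0, 0, 1], [0, 0, 0.18, 0, 0, 0, 1], [0, 0, 0.18, 0, 0, 0, 1], [0, 0, 0.18, 0, 0, 0, 1]]], newtons=10)

```text
clock: 0.6
eef_pos: [182.3, -518.9, 404.3]
eef_rot: [-3.141, 0.0, -0.375]
wrist_force: [0.2, 0.5, 0.7]
finger_gap: 57.5
finger_force: 0.0
```

```bash
cat > go.py <<'E'
import sys
from h import *
from cell import manip
from scipy.spatial.transform import Rotation as Ro
pose=(491.3,-347.4,np.radians(-25.3))
def go(x,y,ztip,s=None):
    s=manip.read_state(); R=Ro.from_euler("xyz",s["eef_rot"])
    w=m2w(pose,(x,y,ztip+199))[0]
    G=Ro.from_euler("xyz",[np.pi,0,pose[2]])
    d=(R.inv()*G).as_rotvec()/np.radians(45)
    print("t",s["clock"].__round__(2),"gap",round(s["finger_gap"],1),"F",s["wrist_force"].round(1),"pos",s["eef_pos"].round(1))
    print("turn",d.round(3),"shift/40 tool",(R.inv().apply(w-s["eef_pos"])/40).round(3))
go(*map(float,sys.argv[1:4]))
E
python3 go.py -4 -75 90
```

```text
t 0.6 gap 57.5 F [0.2 0.5 0.7] pos [ 182.3 -518.9  404.3]
turn [-0.001  0.001  0.085] shift/40 tool [ 5.396 -4.953  2.883]
```

Call:
step_arm(increments=[[[0, 0, 0.085, 0.8, -0.8, 0, 1], [0, 0, 0, 0.8, -0.8, 0, 1], [0, 0, 0, 0.8, -0.8, 0.2, 1], [0, 0, 0, 0.8, -0.8, 0.3, 1], [0, 0, 0, 0.8, -0.8, 0.3, 1]]])

```text
clock: 1.1
eef_pos: [395.3, -437.7, 372.1]
eef_rot: [-3.142, 0.0, -0.436]
wrist_force: [-0.5, -0.7, 0.4]
finger_gap: 17.6
finger_force: 0.0
```

```bash
python3 go.py -4 -75 90
```

```text
t 1.1 gap 17.6 F [-0.5 -0.7  0.4] pos [ 395.3 -437.7  372.1]
turn [-0.     0.     0.007] shift/40 tool [ 1.112 -1.184  2.077]
```

Call:
step_arm(increments=[[[0, 0, 0, 0.5, -0.5, 0, 1], [0, 0, 0, 0.4, -0.5, 0.5, 1], [0, 0, 0, 0, 0, 0.6, 1], [0, 0, 0, 0, 0, 0.5, 1], [0, 0, 0, 0, 0, 0, 1]]])

```text
clock: 1.6
eef_pos: [443.1, -417.1, 305.6]
eef_rot: [-3.14, 0.005, -0.435]
wrist_force: [-0.3, -0.8, -1.1]
finger_gap: 0.1
finger_force: 0.0
```

```bash
python3 go.py -4 -75 90; python3 - <<'E'
from cell import optics
import cv2
a=optics.camera("wrist")["frame"];b=optics.camera("side")["frame"][150:310,240:440]
cv2.imwrite("pics/w1.png",a[:,:,::-1]);cv2.imwrite("pics/s1.png",cv2.resize(b,(700,560),interpolation=cv2.INTER_CUBIC)[:,:,::-1])
E
```

```text
t 1.6 gap 0.1 F [-0.3 -0.8 -1.1] pos [ 443.1 -417.1  305.6]
turn [-0.002  0.006  0.008] shift/40 tool [ 0.248 -0.213  0.414]
```

View pics/w1.png

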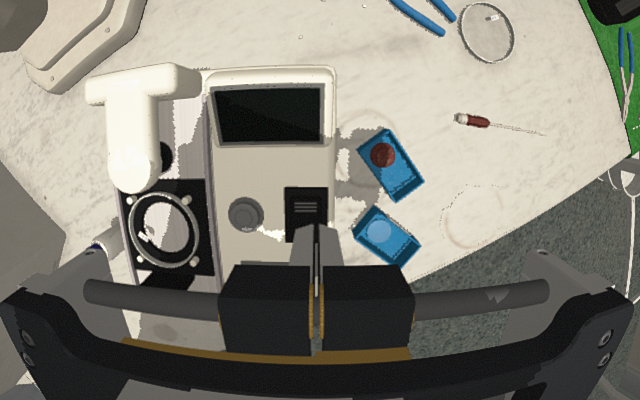

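View pics/s1.png

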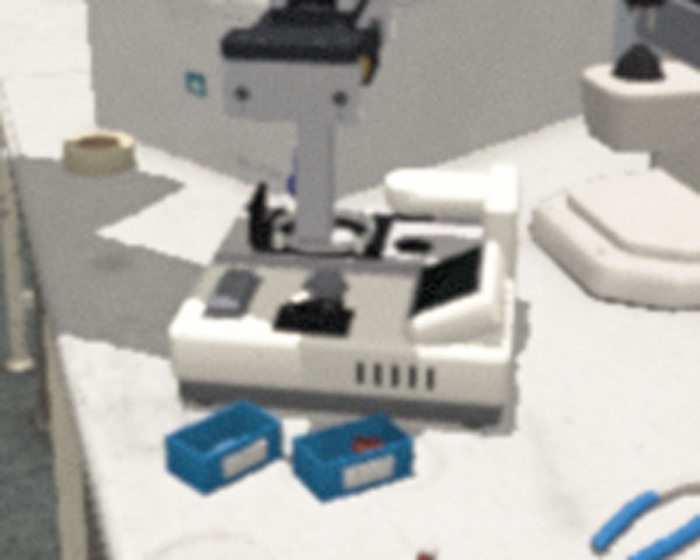

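The wrist view shows the closed fingertips at (312,230), just in front of the rocker at (306,210). The side view shows the finger hanging clear above the rocker. Next I re-read the pose and correct it.

```bash
python3 go.py -4 -75 80
```

```text
t 1.7 gap 0.4 F [-0.4 -0.  -0.1] pos [ 443.3 -417.7  309. ]
turn [-0.     0.     0.007] shift/40 tool [ 0.236 -0.226  0.751]
```

Call:
step_arm(increments=[[[0, 0, 0.007, 0.236, -0.22, 0.2, 1], [0, 0, 0, 0, 0, 0.3, 1], [0, 0, 0, 0, 0, 0.2, 1], [0, 0, 0, 0, 0, 0, 1]]])

```text
clock: 2.1
eef_pos: [455.4, -413.4, 279.0]
eef_rot: [-3.141, 0.002, -0.441]
wrist_force: [-0.4, 0.0, 0.1]
finger_gap: 0.5
finger_force: 0.0
```

```bash
python3 go.py -4 -75 68
```

```text
t 2.1 gap 0.5 F [-0.4  0.   0.1] pos [ 455.4 -413.4  279. ]
turn [-0.001  0.003  0.   ] shift/40 tool [0.008 0.    0.3  ]
```

Call:
step_arm(increments=[[[0, 0, 0, 0, 0, 0.15, 1], [0, 0, 0, 0, 0, 0.1, 1], [0, 0, 0, 0, 0, 0.05, 1], [0, 0, 0, 0, 0, 0.05, 1], [0, 0, 0, 0, 0, 0, 1]]])

```text
clock: 2.6
eef_pos: [455.6, -413.6, 266.9]
eef_rot: [3.141, -0.001, -0.441]
wrist_force: [1.0, -0.9, 1.6]
finger_gap: 0.5
finger_force: 0.8
```

```bash
python3 go.py -4 -75 64
```

```text
t 2.6 gap 0.5 F [ 1.  -0.9  1.6] pos [ 455.6 -413.6  266.9]
turn [ 0.    -0.001  0.   ] shift/40 tool [-0.001 -0.003  0.097]
```

Call:
step_arm(increments=[[[0, 0, 0, 0, 0, 0.04, 1], [0, 0, 0, 0, 0, 0.04, 1], [0, 0, 0, 0, 0, 0.03, 1], [0, 0, 0, 0, 0, 0, 1]]])

```text
clock: 3.0
eef_pos: [455.7, -413.7, 264.0]
eef_rot: [3.141, -0.002, -0.441]
wrist_force: [-1.9, 1.7, 16.4]
finger_gap: 0.2
finger_force: 7.8
```

```bash
python3 go.py -4 -75 63
```

```text
t 3.0 gap 0.2 F [-1.9  1.7 16.4] pos [ 455.7 -413.7  264. ]
turn [ 0.001 -0.003  0.   ] shift/40 tool [-0.005 -0.003  0.05 ]
```

The force rose to 16 N, well past the 4 N snap, so the rocker is at its stop. I'll lift, look, and move over the zero key.

Call:
step_arm(increments=[[[0, 0, 0, 0, 0, -0.2, 1], [0, 0, 0, 0, 0, -0.4, 1], [0, 0, 0, -0.15, -0.6, 0, 1], [0, 0, 0, -0.15, -0.6, 0, 1], [0, 0, 0, 0, 0, 0, 1]]])

```text
clock: 3.5
eef_pos: [465.6, -363.0, 286.1]
eef_rot: [-3.141, 0.001, -0.439]
wrist_force: [-0.0, -1.7, -0.0]
finger_gap: 0.7
finger_force: 0.0
```

```bash
python3 go.py -16 -27 70; python3 - <<'E'
from cell import optics
import cv2
a=optics.camera("wrist")["frame"][150:290,180:380];b=optics.camera("side")["frame"][200:300,270:410]
cv2.imwrite("pics/w2.png",cv2.vconcat([cv2.resize(a,(420,294),interpolation=cv2.INTER_CUBIC),cv2.resize(b,(420,300),interpolation=cv2.INTER_CUBIC)])[:,:,::-1])
E
```

```text
t 3.5 gap 0.7 F [-0.  -1.7 -0. ] pos [ 465.6 -363.   286.1]
turn [-0.001  0.002  0.003] shift/40 tool [0.014 0.048 0.429]
```

View pics/w2.png

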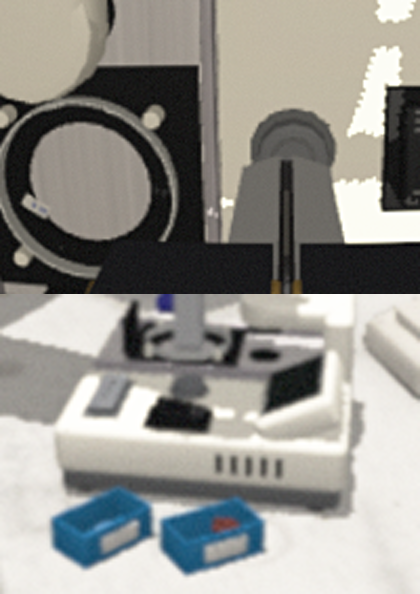

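The crop shows the fingertip at the front edge of the zero key (290,150) and the rocker black at (180,413) in the lower half. Its tilt can't be read by eye, so I'll check it with range data.

```bash
python3 - <<'E'
from h import *
from cell import optics
pose=(491.3,-347.4,np.radians(-25.3));a=pose[2]
def own(W):
    d=W[...,:2]-pose[:2];return np.cos(a)*d[...,0]+np.sin(a)*d[...,1],-np.sin(a)*d[...,0]+np.cos(a)*d[...,1]
def rep(n,W):
    x,y=own(W);z=W[...,2]
    for lo in range(-34,2,6):
        m=(abs(y+75)<8)&(x>=lo)&(x<lo+6)&(z>50)&(z<100)
        print(n,lo+3,m.sum(),np.median(z[m]).round(1) if m.any() else None)
v,u=np.mgrid[0:400,0:640]
rep("before",world(dict(np.load("top0.npz")),u,v))
rep("side0",world(dict(np.load("side0.npz")),u,v))
rep("top",world(optics.camera("top"),u,v));rep("side",world(optics.camera("side"),u,v))
c=optics.camera("wrist");M=c["mtx"];T=c["cam_to_world"]
dx=u-M[0,2];dy=v-M[1,2];r=np.hypot(dx,dy)+1e-9;t=r/M[0,0];k=np.tan(t)/r
W=(np.stack([dx*k,dy*k,np.ones_like(k)],-1)*c["range_z"][...,None])@T[:3,:3].T+T[:3,3];rep("wrist",W)
E
```

```text
before -31 17 62.1
before -25 18 63.7
before -19 16 65.0
before -13 17 65.9
before -7 16 67.2
before -1 13 67.3
side0 -31 8 64.4
side0 -25 9 65.5
side0 -19 8 66.5
side0 -13 9 67.4
side0 -7 10 68.9
side0 -1 14 67.9
top -31 0 None
top -25 0 None
top -19 0 None
top -13 0 None
top -7 0 None
top -1 2 62.9
side -31 10 68.7
side -25 9 68.2
side -19 10 67.4
side -13 10 66.3
side -7 8 65.5
side -1 10 63.8
wrist -31 122 70.3
wrist -25 191 69.7
wrist -19 187 68.5
wrist -13 189 67.5
wrist -7 187 66.4
wrist -1 213 65.3
```

The tilt is reversed, with the near half now raised, so the meter is on. Next I press the zero key.

Call:
step_arm(increments=[[[0, 0, 0, 0.014, 0.048, 0.25, 1], [0, 0, 0, 0, 0, 0.18, 1], [0, 0, 0, 0, 0, 0.1, 1], [0, 0, 0, 0, 0, 0.05, 1], [0, 0, 0, 0, 0, 0.05, 1]]])

```text
clock: 4.25
eef_pos: [464.8, -367.0, 260.9]
eef_rot: [3.142, 0.0, -0.441]
wrist_force: [-1.5, 0.4, 2.8]
finger_gap: 0.7
finger_force: 1.4
```

```bash
python3 go.py -16 -27 59.5
```

```text
t 4.25 gap 0.7 F [-1.5  0.4  2.8] pos [ 464.8 -367.   260.9]
turn [0. 0. 0.] shift/40 tool [-0.012 -0.052  0.061]
```

Call:
step_arm(increments=[[[0, 0, 0, 0, 0, 0.04, 1], [0, 0, 0, 0, 0, 0.03, 1], [0, 0, 0, 0, 0, 0.03, 1], [0, 0, 0, 0, 0, 0, 1]]])

```text
clock: 4.65
eef_pos: [464.9, -367.0, 258.7]
eef_rot: [3.141, -0.001, -0.441]
wrist_force: [-7.7, 5.0, 18.2]
finger_gap: 0.4
finger_force: 9.0
```

Call:
step_arm(increments=[[[0, 0, 0, 0, 0, -0.3, 1], [0, 0, 0, 0, 0, -1, 1], [0, 0, 0, -0.8, 0, 0, 1], [0, 0, 0, -0.8, 0, 0, 1], [0, 0, 0, -0.5, -0.9, 0, 1]]])

```text
clock: 5.15
eef_pos: [402.2, -299.3, 309.3]
eef_rot: [3.141, -0.001, -0.445]
wrist_force: [0.6, 0.3, -0.2]
finger_gap: 0.5
finger_force: 0.0
```

Call:
step_arm(increments=[[[0, 0, 0, 0, -0.8, 0, 1], [0, 0, 0, 0, 0, 0, 1], [0, 0, 0, 0, 0, 0, 1]]])

```text
clock: 5.45
eef_pos: [418.2, -269.5, 309.5]
eef_rot: [3.141, -0.001, -0.44]
wrist_force: [0.4, 0.0, -0.4]
finger_gap: 0.2
finger_force: 0.0
```

```bash
python3 go.py -98 45 74; python3 - <<'E'
from cell import optics
import cv2
a=optics.camera("wrist")["frame"]
cv2.imwrite("pics/w3.png",a[:,:,::-1])
E
```

```text
t 5.45 gap 0.2 F [ 0.4  0.  -0.4] pos [ 418.2 -269.5  309.5]
turn [ 0.    -0.001  0.002] shift/40 tool [ 0.034 -0.144  0.912]
```

View pics/w3.png

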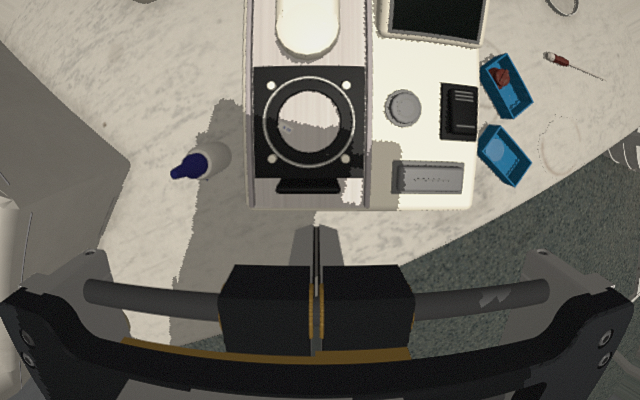

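The wrist view shows the tab at (308,185), the lens and pins clear behind it, and the fingertip in front of the tab. The dropper at (205,160) is clear. I'll lower and push.

Call:
step_arm(increments=[[[0, 0, 0, 0, -0.15, 0.1, 1], [0, 0, 0, 0, 0, 0.45, 1], [0, 0, 0, 0, 0, 0.37, 1], [0, 0, 0, 0, 0, 0, 1], [0, 0, 0, 0, 0, 0, 1]]])

```text
clock: 6.0
eef_pos: [420.6, -264.5, 272.3]
eef_rot: [-3.141, 0.0, -0.442]
wrist_force: [-0.0, 0.6, -0.5]
finger_gap: 0.6
finger_force: 0.0
```

```bash
python3 go.py -84 45 74
```

```text
t 6.0 gap 0.6 F [-0.   0.6 -0.5] pos [ 420.6 -264.5  272.3]
turn [-0.     0.001 -0.   ] shift/40 tool [ 0.384 -0.008 -0.018]
```

Call:
step_arm(increments=[[[0, 0, 0, 0.15, 0, 0, 1], [0, 0, 0, 0.1, 0, 0, 1], [0, 0, 0, 0.06, 0, 0, 1], [0, 0, 0, 0.06, 0, 0, 1], [0, 0, 0, 0.06, 0, 0, 1]]])

```text
clock: 6.5
eef_pos: [436.2, -271.6, 272.3]
eef_rot: [3.142, 0.0, -0.441]
wrist_force: [-2.2, 1.0, 1.3]
finger_gap: 0.5
finger_force: 1.0
```

Call:
step_arm(increments=[[[0, 0, 0, 0.08, 0, 0, 1], [0, 0, 0, 0.1, 0, 0, 1], [0, 0, 0, 0.1, 0, 0, 1], [0, 0, 0, 0.1, 0, 0, 1], [0, 0, 0, 0.1, 0, 0, 1]]])

```text
clock: 7.0
eef_pos: [453.8, -279.9, 272.2]
eef_rot: [-3.142, 0.0, -0.441]
wrist_force: [-1.5, -0.3, 1.6]
finger_gap: 0.6
finger_force: 1.1
```

Call:
step_arm(increments=[[[0, 0, 0, 0.1, 0, 0, 1], [0, 0, 0, 0.1, 0, 0, 1], [0, 0, 0, 0.1, 0, 0, 1], [0, 0, 0, 0.1, 0, 0, 1], [0, 0, 0, 0.1, 0, 0, 1]]])

```text
clock: 7.5
eef_pos: [471.8, -288.4, 272.2]
eef_rot: [-3.142, 0.0, -0.441]
wrist_force: [-2.0, 0.8, 1.7]
finger_gap: -0.0
finger_force: 1.1
```

```bash
python3 go.py -24 45 74
```

```text
t 7.5 gap -0.0 F [-2.   0.8  1.7] pos [ 471.8 -288.4  272.2]
turn [-0.  0.  0.] shift/40 tool [ 0.47  -0.    -0.019]
```

Call:
step_arm(increments=[[[0, 0, 0, 0.1, 0, 0, 1], [0, 0, 0, 0.1, 0, 0, 1], [0, 0, 0, 0.1, 0, 0, 1], [0, 0, 0, 0.06, 0, 0, 1], [0, 0, 0, 0.04, 0, 0, 1]]])

```text
clock: 8.0
eef_pos: [486.2, -295.2, 272.2]
eef_rot: [3.142, -0.0, -0.441]
wrist_force: [-1.9, 0.1, 0.5]
finger_gap: 0.7
finger_force: 1.0
```

Call:
step_arm(increments=[[[0, 0, 0, 0.04, 0, 0, 1], [0, 0, 0, 0.03, 0, 0, 1], [0, 0, 0, 0.03, 0, 0, 1], [0, 0, 0, 0, 0, 0, 1]]])

```text
clock: 8.4
eef_pos: [488.6, -296.4, 272.2]
eef_rot: [-3.141, 0.006, -0.441]
wrist_force: [-20.2, 9.9, 14.1]
finger_gap: 0.4
finger_force: 11.3
```

```bash
python3 go.py -24 45 74
```

```text
t 8.4 gap 0.4 F [-20.2   9.9  14.1] pos [ 488.6 -296.4  272.2]
turn [-0.     0.008  0.   ] shift/40 tool [ 0.006 -0.002 -0.021]
```

The push met the stop at 22 N exactly where expected. I'll back off, lift, and go over the bar key.

Call:
step_arm(increments=[[[0, 0, 0, -0.2, 0, 0, 1], [0, 0, 0, -0.4, 0, 0, 1], [0, 0, 0, 0, 0, -0.5, 1], [0, 0, 0, -0.3, 0.4, -0.4, 1], [0, 0, 0, -0.25, 0.8, 0, 1]]])

```text
clock: 8.9
eef_pos: [427.8, -320.0, 310.4]
eef_rot: [3.141, -0.004, -0.439]
wrist_force: [0.0, -0.7, -0.6]
finger_gap: 0.6
finger_force: 0.0
```

Call:
step_arm(increments=[[[0, 0, 0, 0, 0.7, 0, 1], [0, 0, 0, 0, 0.5, 0, 1], [0, 0, 0, 0, 0, 0, 1], [0, 0, 0, 0, 0, 0, 1]]])

```text
clock: 9.3
eef_pos: [407.0, -363.8, 308.2]
eef_rot: [-3.141, -0.0, -0.442]
wrist_force: [0.6, 0.9, 0.5]
finger_gap: 0.8
finger_force: 0.0
```

```bash
python3 go.py -70 -51 70; python3 - <<'E'
from cell import optics
import cv2
a=optics.camera("wrist")["frame"]
cv2.imwrite("pics/w4.png",a[:,:,::-1])
E
```

```text
t 9.3 gap 0.8 F [0.6 0.9 0.5] pos [ 407.  -363.8  308.2]
turn [-0.    -0.    -0.001] shift/40 tool [-0.021  0.004  0.979]
```

View pics/w4.png

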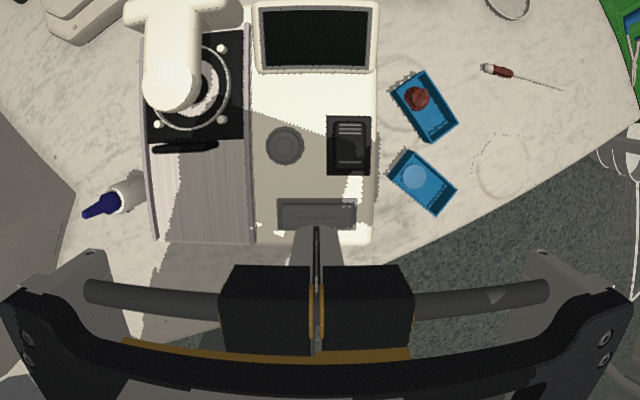

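The view shows the carriage home with the lens under the head at (190,85). The fingertip is over the bar key at (316,220). Next I press it.

Call:
step_arm(increments=[[[0, 0, 0, 0, 0, 0.4, 1], [0, 0, 0, 0, 0, 0.4, 1], [0, 0, 0, 0, 0, 0.2, 1], [0, 0, 0, 0, 0, 0.1, 1], [0, 0, 0, 0, 0, 0.06, 1]]])

```text
clock: 9.85
eef_pos: [407.3, -363.7, 262.0]
eef_rot: [-3.141, -0.0, -0.441]
wrist_force: [0.3, 2.1, 2.4]
finger_gap: 1.1
finger_force: 1.1
```

Call:
step_arm(increments=[[[0, 0, 0, 0, 0, 0.05, 1], [0, 0, 0, 0, 0, 0.04, 1], [0, 0, 0, 0, 0, 0.03, 1], [0, 0, 0, 0, 0, 0, 1]]])

```text
clock: 10.25
eef_pos: [407.2, -363.9, 258.7]
eef_rot: [3.142, -0.001, -0.441]
wrist_force: [-3.7, 7.4, 18.0]
finger_gap: 0.6
finger_force: 8.6
```

The key is at the bottom (18 N, tip at 59.7 mm). I'll lift well clear and check.

Call:
step_arm(increments=[[[0, 0, 0, 0, 0, -0.3, 1], [0, 0, 0, 0, 0, -0.9, 1], [0, 0, 0, 0, 0, -0.9, 1], [0, 0, 0, 0, 0, 0, 1], [0, 0, 0, 0, 0, 0, 1]]])

```text
clock: 10.75
eef_pos: [406.9, -364.0, 341.7]
eef_rot: [3.141, -0.002, -0.441]
wrist_force: [0.6, 0.3, -1.0]
finger_gap: 0.4
finger_force: 0.0
```

```bash
python3 - <<'E'
from h import *
from cell import optics,manip
pose=(491.3,-347.4,np.radians(-25.3));a=pose[2]
c=optics.camera("wrist");cv2.imwrite("pics/w5.png",c["frame"][:,:,::-1])
v,u=np.mgrid[0:400,0:640]
M=c["mtx"];T=c["cam_to_world"]
dx=u-M[0,2];dy=v-M[1,2];r=np.hypot(dx,dy)+1e-9;k=np.tan(r/M[0,0])/r
W=(np.stack([dx*k,dy*k,np.ones_like(k)],-1)*c["range_z"][...,None])@T[:3,:3].T+T[:3,3]
d=W[...,:2]-pose[:2];x=np.cos(a)*d[...,0]+np.sin(a)*d[...,1];y=-np.sin(a)*d[...,0]+np.cos(a)*d[...,1];z=W[...,2]
for n,X,Y in(("rock far",-4,-75),("rock near",-28,-75),("zero",-16,-27),("read",-66,-51),("deck",-45,-51)):
    m=(abs(x-X)<4)&(abs(y-Y)<6)&(z>45)&(z<100);print(n,m.sum(),np.median(z[m]).round(1))
m=(abs(y-45)<15)&(z>84)&(z<96)&(x<5);print("tab x",np.percentile(x[m],[2,50,98]).round(1))
print(manip.read_state()["wrist_force"])
E
```

```text
rock far 140 66.0
rock near 141 70.1
zero 128 66.4
read 125 65.9
deck 126 56.7
tab x [-17.1 -13.3 -10.1]
[ 0.7807692   0.12971785 -0.33476034]
```

View pics/w5.png

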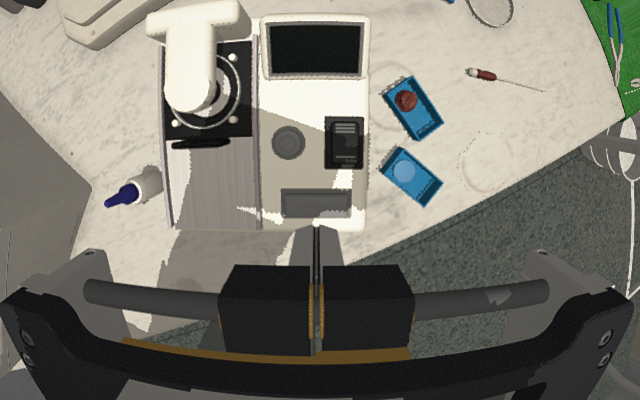

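The rocker is on, both keys are up, the carriage is home with the tab at about own x = -16 mm, and the other things are undisturbed.

```bash
python3 -c "
from cell import workorder;print(workorder.sign_off())"
```

```text
the job is handed in; nothing more can be done
None
```

The job is handed in: I switched the meter on, zeroed it with the carriage still out, pushed the carriage home to its stop, and pressed the bar key fully down and released it, in about 11 s with the arm clear and nothing else disturbed.

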